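Close a loaded specimen carrier

ROBOT

A 6-joint arm with a two-finger parallel gripper is mounted at the origin on a cart in front of the work surface, level with it; the furniture and walls round the work are solid. World frame = base frame: x ahead of the robot, y to its left, z up, the work surface at z = 0. Lengths are in m, angles in rad, forces in N, time in s.
With the tool pointing down it reaches from about 0.325 to 0.9 m from the base axis. Payload 6.1 kg.
Tool frame: the origin (TCP) lies midway between the tips of the shut fingers; the grasp point (between the pads) lies 19 mm behind it (env.pinch_z is the z of the grasp point in the tool frame, in m); z points along the fingers, x is the direction in which the jaws open and shut, and the axes are right-handed (so a half turn about z gives the same grasp; the last joint's range is limited). The gripper opens to 87 mm and grips with 3 to 60 N. Pads are 19 mm wide; open, the fingers measure 117 mm over their backs; the gripper's body (75 mm by 190 mm) begins 51 mm behind the grasp point.
Start: joints at [-1.337, 0.22, 1.526, -0, 1.395, -0.126], TCP at [0.22, -0.585, 0.223] pointing down, gripper open.
Joint ranges: [-2.98, 2.98], [-0.91, 2.08], [0.09, 2.57], [-1.24, 4.39], [0.2, 2.65], [-2.68, 2.68]. Speed limits (rad/s): [2.57, 2.57, 3.01, 3.14, 3.14, 3.14].

INTERFACE

Orientations are given as a unit quaternion [x, y, z, w].
In Python, from workcell import get_obs, vision, job, env gives the robot as it stands.
- The arm moves only by the tool play_rows, never from a script. Its arguments are lists of equal length, an entry for each row: "dp": the shift along the tool's x, y, z in units of 30 mm (1.0 is 30 mm), a list of three; "delta_rot": the turn, a rotation vector about the tool's x, y, z in units of 5 degrees (1.0 is 5 degrees), a list of three; "jaw": the gripper command: -1 is shut, 1 is fully open, values between are in proportion. A call has 1 to 20 rows; each row shifts and turns the commanded pose from where the row before left it, along the tool's axes as they then stand; what a row does not reach is not made up. A row lasts 1/10 s, in which the tool goes at most 50 mm and 8.59 degrees, less where a joint would pass 70% of its speed; a pose out of reach is approached as far as the arm can. A call is refused whole if a number of a shift passes 1 or a number of a turn 1, either way. A call with a gripper value outside its range is refused whole. The fingers move at their own pace and stop on an object; "grip_force" is the grip in N (left out, the last holds). Time passes only in rows, so rows that do not move let the fingers close. It gives the time, the measured TCP pose, the force and the opening at its end, in the units of the state.
- get_obs(): the state, without advancing time (a new reading comes with each control period).
- vision.grab_frame(name): name is "side" or "top" or "wrist"; returns a dict with "pixels" (420x560x3 uint8, red, green, blue), "mtx" (3x3 intrinsics, pixels), "distortion" ([k1, k2, p1, p2, k3] as OpenCV has them; the pictures are not rectified), "eye" and "orientation" of the camera in the world; the wrist camera has in their place "T_tool_cam" (4x4, takes a point from camera to tool coordinates, whose origin is the TCP and whose axes are the tool frame's). Camera axes: x right, y up, looking along -z (the intrinsics and any distortion apply to the point x, -y, -z); pixel columns grow to the right and rows downward; lengths in m; the calibration is good to about 2 mm. A picture is of the moment at which its call begins: read the wrist's pose just before it. There is no depth.
- job.hand_in(): hands the job in, once; it reports no verdict.
The state is a dict: "clock": time; "q": joint angles; "joint_velocities": joint speeds; "joint_efforts": joint torques, N m; "eef_pos": TCP position; "ee_rot": TCP orientation; "contact_force": force on the tool from outside, world axes, zero at the start; "torque": the same for the moment, N m; "gripper_width": finger opening in m.
Only numpy, scipy, OpenCV 4.12 (cv2) and the standard library are available. Lean on these libraries where they do the work, as an engineer would, in place of code of your own. Each camera call takes 0.05 s, during which the arm holds its last target.

TASK

The blood-tube carrier is ready for the courier: with the fingertips, gently push the upright metal retainer down flat over the tubes, and only then push the white lid over from behind and press on its front edge until the catch snaps and the lid is fully shut. Push only on the outer faces of the retainer and the lid: grip and lift nothing, and never force the lid down on the raised retainer. Leave the tubes in their holes and the other things on the counter where they are.

Things in the scene. Friction and masses are not known exactly. Their poses are not given: they have to be found in the camera images.
- carrier: blood-tube carrier, a white plastic tub 100 mm deep (x) by 128 mm wide (y), rim 100 mm above the counter, 4 mm walls; it stands firm and does not slide. Origin: centre of its underside on the counter. Its x axis points from its front (label, catch) to its rear (lid hinge), its y axis to the side on which the retainer is hinged, z up. A black block inside holds four capped blood tubes, caps 16 mm across, tops 94 mm above the counter
- tube_retainer (a joint): angle of the retainer, a bare metal plate 80 mm (along carrier x) by 106 mm, 2.5 mm thick, with narrow slots and a solid 28 mm band along its rolled free edge. 0 = flat over the tubes (top face 99 mm above the counter, just under the rim, against its stop), 1.57 = upright at the carrier's +y side, larger = leaning outward. Its hinge runs along carrier x and is stiff (0.06 N m): it stays at the angle where it is left, and 1 N at the free edge moves it
- retainer_hinge (a point): middle of the retainer's hinge line, at (0, 56, 97.8) mm in the carrier's frame
- retainer_edge (a point): middle of the retainer's free edge, 106 mm from its hinge, at half the plate's thickness. The underside, which looks to the tubes, carries thin black rubber strips (1.2 mm) that are not to be touched
- lid_shell (a joint): angle of the lid, a white shallow cover 100 x 128 mm and 22 mm high, closed at the top, hinged along carrier y on the rear rim. 0 = fully shut, 1.57 = standing upright behind the tub, larger = leaning back. Its hinge is stiff (0.10 N m): it stays where it is left, and 1 to 2 N at its front edge moves it. A raised retainer stands in its way
- lid_hinge (a point): middle of the lid's hinge line, at (50, 0, 101) mm in the carrier's frame
- lid_front (a point): middle of the lid's front edge on its outer (top) face, 100 mm from the hinge and 22 mm out from the lid's rim plane; with the lid shut it lies 123 mm above the counter at the carrier's front wall. The last 0.1 rad needs about 8 N down near this edge until the lid's nose snaps under the catch (15 N is ample). A thin black rubber seal, 5 mm wide, runs round the underside of the lid's rim and is not to be touched
- catch (a joint): angle of the sprung grey catch, 30 mm wide, on the middle of the carrier's front, its head 107 mm above the counter and 5 mm in front of the front wall. 0 = at rest; the lid's nose pushes it outward (0.06 rad) in passing and it springs back over the nose. It needs no handling
- tube_1: capped blood tube, 13 mm across and 88 mm long, standing in a hole of the carrier's block; origin at its foot. To be left in place
- tube_3: capped blood tube, 13 mm across and 88 mm long, standing in a hole of the carrier's block; origin at its foot. To be left in place
- tube_4: capped blood tube, 13 mm across and 88 mm long, standing in a hole of the carrier's block; origin at its foot. To be left in place
- tube_5: capped blood tube, 13 mm across and 88 mm long, standing in a hole of the carrier's block; origin at its foot. To be left in place
- sample_cup_1: clear sample cup, 16 mm across, 22 mm high, on the counter near the carrier; origin at its underside. Bystander, to be left alone
- sample_cup_2: clear sample cup, 16 mm across, 22 mm high, on the counter near the carrier; origin at its underside. Bystander, to be left alone
- sample_cup_3: clear sample cup, 16 mm across, 22 mm high, on the counter near the carrier; origin at its underside. Bystander, to be left alone
- tube_7: blood tube lying on the counter, 89 mm long, 16 mm thick, on the counter near the carrier; origin at its underside. Bystander, to be left alone
- marker_black: marker pen lying down, 138 mm long, on the counter near the carrier; origin at its underside. Bystander, to be left alone
- timer: white digital timer, 62 x 62 x 18 mm, on the counter near the carrier; origin at its underside. Bystander, to be left alone
- stapler: desk stapler, 118 x 32 x 46 mm, on the counter near the carrier; origin at its underside. Bystander, to be left alone
- bottle_ctrl: white bottle, 42 mm across, 62 mm high, on the counter near the carrier; origin at its underside. Bystander, to be left alone

How it is judged:
On the way, in this order (a step that is already met when the one before it is completed fails the run):
1. the retainer lies flat over the tubes while the lid still stands open (value of joint tube_retainer below 0.06 rad and value of joint lid_shell above 1 rad), for 0.2 s.
2. the lid is shut and caught over the flat retainer (value of joint lid_shell below 0.03 rad and value of joint tube_retainer below 0.06 rad), for 0.2 s.
At the end, for the whole second after the job is handed in: The retainer lies flat (within 0.06 rad, about 6 mm at its free edge), the lid is fully shut (within 0.03 rad, about 3 mm at its front edge) with the catch sprung back over its nose (within 0.04 rad) (all of step 2 and value of joint catch below 0.04 rad); the robot touches nothing.
It fails at once if the lid is brought down (below 0.9 rad) while the retainer is still up (above 0.3 rad) (value of joint lid_shell below 0.9 rad and value of joint tube_retainer above 0.3 rad).
It fails at once if a tube is pulled out of its hole or shifted by more than 10 mm (distance of any of tube_1, tube_3, tube_4, tube_5 from where it was at the start of the episode above 0.01 m).
It fails at once if a thing on the counter is moved by more than 20 mm (distance of any of sample_cup_1, sample_cup_2, sample_cup_3, tube_7, marker_black, timer, stapler, bottle_ctrl from where it was at the start of the episode above 0.02 m).
It fails at once if the fingers press on the retainer or the lid with more than 60 N (contact force between the fingers and tube_retainer above 60 N or contact force between the fingers and lid_shell above 60 N).
It fails at once if the retainer or the lid is gripped: the fingers press with more than 3 N on the rubber under the retainer or on the rubber seal round the lid's rim (contact force between the fingers and tube_retainer_c8 above 3 N or contact force between the fingers and tube_retainer_c9 above 3 N or contact force between the fingers and tube_retainer_c10 above 3 N or contact force between the fingers and lid_shell_c6 above 3 N or contact force between the fingers and lid_shell_c7 above 3 N or contact force between the fingers and lid_shell_c8 above 3 N).
It also fails if it takes over 48 s, if anything falls off the work surface, if the arm or the gripper's body presses on something with over 40 N, if the wrist force passes 120 N, or if a joint passes its speed limit or range.

## Working session

There is one attempt and no reset: what is moved stays moved. The work goes in short steps, Python scripts to look and compute and a tool call to move; the robot and the scene stay as the last step left them, time stands still between calls to the robot, and variables do not carry over. Pictures are saved under pics/ and viewed, and the job is handed in when it is done.

Besides the shell and the picture viewer there is one more tool, called after "Call:" as name(argument=value, ...), one argument or row to a line, values as JSON. play_rows: Moves the arm, as the interface text tells. Its arguments: {"type":"object","properties":{"dp":{"type":"array"},"delta_rot":{"type":"array"},"jaw":{"type":"array"},"grip_force":{"type":"number"}},"required":["dp","delta_rot","jaw"]}

```bash
ls; mkdir -p pics; python3 - <<'E'
from workcell import get_obs, vision, job, env
import cv2,numpy as np
print(get_obs())
for n in ["side","top","wrist"]:
    f=vision.grab_frame(n)
    cv2.imwrite(f"pics/{n}0.png",f["pixels"][:,:,::-1])
    print(n,{k:np.round(v,4).tolist() for k,v in f.items() if k!="pixels"})
print([a for a in dir(env) if a[0]!='_'])
E
```

```text
pics
{'clock': 0.0, 'q': array([-1.33708004e+00,  2.21224820e-01,  1.52762661e+00,  5.60400243e-06,
        1.39471902e+00, -1.26077993e-01]), 'joint_velocities': array([ 0.00244835,  0.0008939 , -0.00168246,  0.00057837,  0.00023438,
       -0.00056144]), 'joint_efforts': array([ 5.21673555e-04, -4.94617438e+01, -3.87373781e+01,  6.96818554e-02,
        5.70559327e-02, -1.50102655e-04]), 'eef_pos': array([ 0.21991388, -0.58435387,  0.22142988]), 'ee_rot': array([ 8.22216349e-01, -5.69174224e-01, -7.34015365e-04, -6.62680073e-04]), 'contact_force': array([-0.04696884,  0.17929104, -0.65760384]), 'torque': array([ 0.00826069, -0.03243512, -0.03691844]), 'gripper_width': 0.08739573155306579}
side {'mtx': [[383.4374, 0.0, 282.6627], [0.0, 383.4374, 207.2565], [0.0, 0.0, 1.0]], 'distortion': [-0.0653, 0.0, 0.0, 0.0, 0.0], 'eye': [0.4348, 0.5783, 0.4247], 'orientation': [-0.0436, 0.5599, 0.8228, -0.0868]}
top {'mtx': [[545.4524, 0.0, 273.5283], [0.0, 545.4524, 207.1662], [0.0, 0.0, 1.0]], 'distortion': [-0.037, 0.0, 0.0, 0.0, 0.0], 'eye': [0.3664, -0.1992, 1.3351], 'orientation': [-0.0586, 0.0557, 0.7068, -0.7028]}
wrist {'mtx': [[319.3281, 0.0, 277.2102], [0.0, 319.3281, 212.9732], [0.0, 0.0, 1.0]], 'distortion': [-0.0426, 0.0, 0.0, 0.0, 0.0], 'T_tool_cam': [[1.0, 0.0015, 0.0005, -0.0001], [0.0016, -0.958, -0.2866, -0.0784], [0.0, 0.2866, -0.958, -0.1611], [0.0, 0.0, 0.0, 1.0]]}
['PlanningError', 'pinch_z']
```

View pics/side0.png

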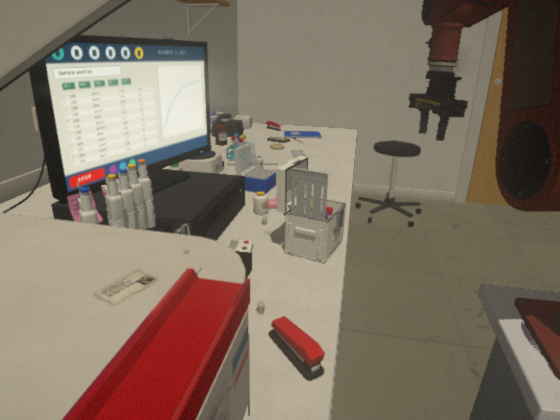

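View pics/top0.png

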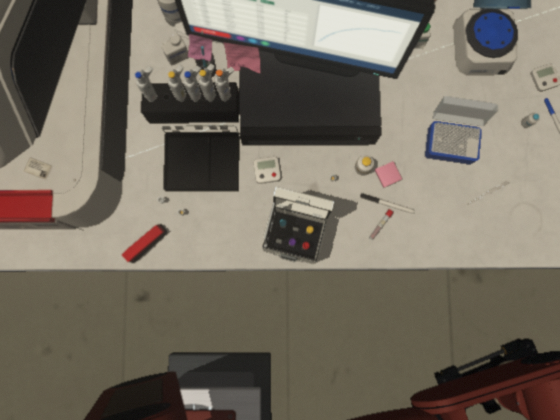

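View pics/wrist0.png

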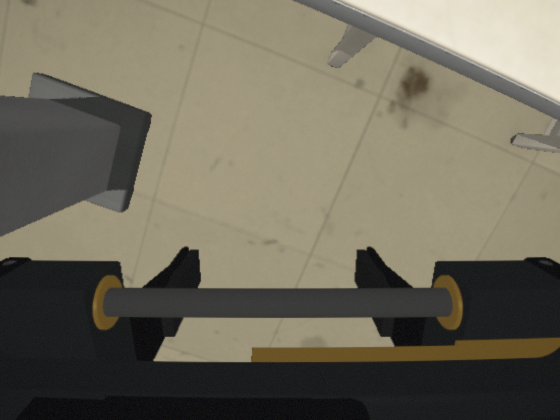

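```bash
python3 - <<'E'
import cv2
a=cv2.imread('pics/top0.png')[150:280,225:425]; cv2.imwrite('pics/topc.png',cv2.resize(a,None,fx=4,fy=4,interpolation=cv2.INTER_CUBIC))
a=cv2.imread('pics/side0.png')[140:275,225:405]; cv2.imwrite('pics/sidec.png',cv2.resize(a,None,fx=4.4,fy=4.4,interpolation=cv2.INTER_CUBIC))
E
```

```text
(no output)
```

View pics/topc.png

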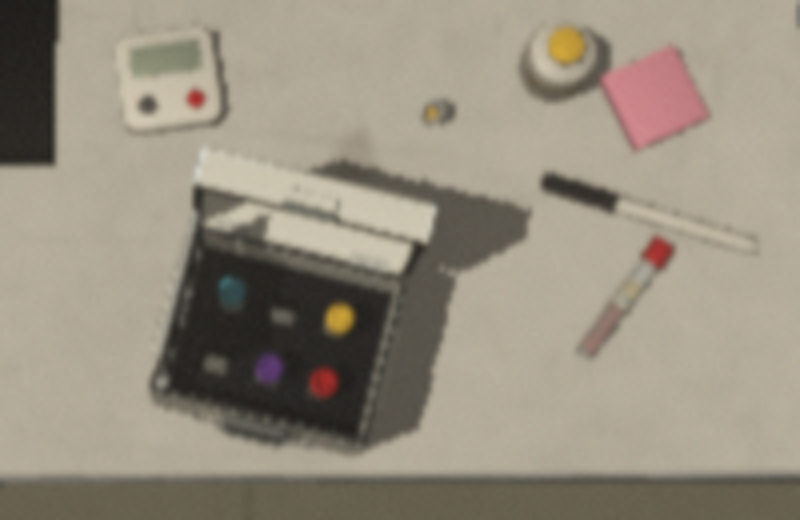

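View pics/sidec.png

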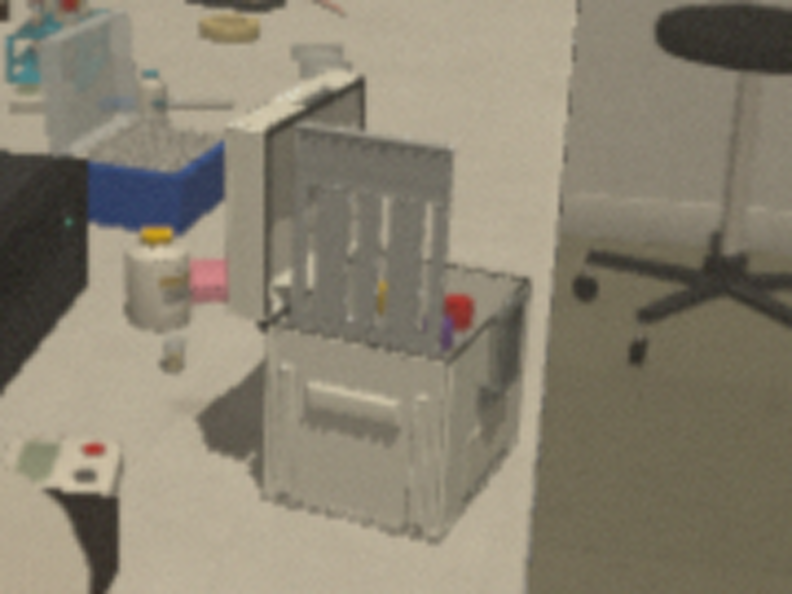

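```bash
cat > h.py <<'E'
import numpy as np,cv2
from scipy.spatial.transform import Rotation as R
cams={'side':(np.array([[383.4374,0,282.6627],[0,383.4374,207.2565],[0,0,1]]),[-.0653,0,0,0,0],[0.4348,0.5783,0.4247],[-0.0436,0.5599,0.8228,-0.0868]),
'top':(np.array([[545.4524,0,273.5283],[0,545.4524,207.1662],[0,0,1]]),[-.037,0,0,0,0],[0.3664,-0.1992,1.3351],[-0.0586,0.0557,0.7068,-0.7028])}
def proj(n,P):
    K,d,e,q=cams[n]; c=R.from_quat(q).inv().apply(np.atleast_2d(P)-e)*[1,-1,-1]
    return cv2.projectPoints(c,np.zeros(3),np.zeros(3),K,np.array(d))[0][:,0]
def ray(n,uv):
    K,d,e,q=cams[n]; u=cv2.undistortPoints(np.array([[uv]],float),K,np.array(d))[0,0]
    return np.array(e),R.from_quat(q).apply([u[0],-u[1],-1])
def onz(n,uv,z):
    e,d=ray(n,uv); return e+d*(z-e[2])/d[2]
def lid(a,s,y,h): # s from hinge, h outwards
    return [0.05-s*np.cos(a)+h*np.sin(a),y,0.101+s*np.sin(a)+h*np.cos(a)]
def ret(a,s,x,h=0):
    return [x,0.056-s*np.cos(a)+h*np.sin(a),0.0978+s*np.sin(a)+h*np.cos(a)]
def W(p,P): return np.array([p[0],p[1],0])+R.from_euler('z',p[2]).apply(P)
E
cat > fit.py <<'E'
from h import *
from scipy.optimize import least_squares
obs=[('top',317,261.2,'r',(-.05,-.064,.1)),('top',263.7,249.5,'r',(-.05,.064,.1)),('top',326,219,'r',(.05,-.064,.1)),
('side',325,262.7,'r',(-.05,.064,0)),('side',285.2,253,'r',(.05,.064,0)),('side',326.1,221.8,'r',(-.05,.064,.1)),('side',285.9,213.9,'r',(.05,.064,.1)),('side',344.8,203.6,'r',(-.05,-.064,.1)),('side',343.2,241,'r',(-.05,-.064,0)),
('side',293.2,169.1,'t',(.106,.04)),('side',327.7,174.1,'t',(.106,-.04)),
('side',277.3,168.9,'l',(.1,.064,.022)),('side',285.2,169.5,'l',(.1,.064,0)),('side',307.5,157.7,'l',(.1,-.064,0)),
('top',276.3,187.5,'l',(.1,.064,.022)),('top',334.3,201.8,'l',(.1,-.064,.022)),('top',273.7,196.3,'l',(.1,.064,0)),('top',332.5,210,'l',(.1,-.064,0))]
def f(p):
    o=[]
    for c,u,v,k,a in obs:
        P=a if k=='r' else ret(p[3],*a) if k=='t' else lid(p[4],*a)
        o.append(proj(c,W(p,P))[0]-[u,v])
    return np.array(o)
s=least_squares(lambda p:f(p).ravel(),[.31,-.25,-.2,1.5,1.6],loss='soft_l1')
print(s.x); print(np.round(f(s.x),1).tolist())
p=s.x
for n,P in dict(hinge=ret(p[3],0,0),edge=ret(p[3],.106,0),lidh=(.05,0,.101),lidf=lid(p[4],.1,0,.022)).items(): print(n,W(p,P).round(4))
for n,uv,z in [('timer',(267,170),.018),('cup',(334,178),.02),('bottle',(366,162),.06),('markerL',(361,195),.01),('tube7top',(389,211),.01),('stap',(144,243),.04),('edge',(290,268),0)]: print(n,onz('top',uv,z).round(3))
E
python3 fit.py
```

```text
[ 0.50598095 -0.24316382 -0.24364893  1.63631986  1.61075288]
[[0.5, 0.8], [-1.3, -0.8], [1.3, 0.4], [0.6, 0.4], [-0.6, 0.1], [2.8, -0.1], [-0.1, -0.8], [1.1, -0.9], [-0.7, -0.9], [-1.4, -0.8], [0.2, -0.3], [-1.2, -1.2], [0.3, -0.8], [0.2, -1.7], [-0.8, -0.6], [0.1, -0.9], [-0.7, 0.5], [-0.4, 0.9]]
hinge [ 0.5195 -0.1888  0.0978]
edge [ 0.5212 -0.1821  0.2036]
lidh [ 0.5545 -0.2552  0.101 ]
lidf [ 0.5797 -0.2615  0.2   ]
timer [ 0.675 -0.179  0.018]
cup [ 0.653 -0.344  0.02 ]
bottle [ 0.683 -0.417  0.06 ]
markerL [ 0.612 -0.411  0.01 ]
tube7top [ 0.571 -0.478  0.01 ]
stap [0.493 0.115 0.04 ]
edge [ 0.434 -0.234  0.   ]
```

Call:
play_rows(
  dp=[
    [0, 0, -0.15],
    [0, 0, -0.15],
    [0, 0, -0.15],
    [0, 0, -0.15],
    [0, 0, -0.15],
    [0, 0, -0.15],
    [0, 0, -0.15],
    [0, 0, -0.15],
    [0, 0, -0.15],
    [0, 0, -0.15],
    [0, 0, -0.15],
    [0, 0, -0.15],
    [0, 0, -0.15],
    [0, 0, -0.15],
    [0, 0, -0.15],
    [0, 0, -0.15],
    [0, 0, -0.15],
    [0, 0, -0.15],
    [0, 0, -0.15],
    [0, 0, -0.15],
  ],
  delta_rot=[
    [0, 0, -1],
    [0, 0, -1],
    [0, 0, -1],
    [0, 0, -1],
    [0, 0, -1],
    [0, 0, -1],
    [0, 0, -1],
    [0, 0, -1],
    [0, 0, -1],
    [0, 0, -1],
    [0, 0, -1],
    [0, 0, -1],
    [0, 0, -1],
    [0, 0, -1],
    [0, 0, -1],
    [0, 0, -1],
    [0, 0, -1],
    [0, 0, -1],
    [0, 0, -1],
    [0, 0, -1],
  ],
  jaw=[-1, -1, -1, -1, -1, -1, -1, -1, -1, -1, -1, -1, -1, -1, -1, -1, -1, -1, -1, -1],
)

```text
clock: 2.15
eef_pos: [0.22, -0.5847, 0.3122]
ee_rot: [0.964, 0.266, 0.0, -0.0]
contact_force: [1.2, -0.1, 0.2]
gripper_width: 0.0003
```

```bash
cat > go.py <<'E'
from h import *
from workcell import get_obs
CP=[0.506,-0.2432,-0.2436]
def state():
    o=get_obs(); return o,np.array(o['eef_pos']),R.from_quat(o['ee_rot'])
def loc(x): return R.from_euler('z',-CP[2]).apply(np.array(x)-[CP[0],CP[1],0])
def want(): # tool x=carrier y, tool y = carrier x, z down
    c=R.from_euler('z',CP[2]); return R.from_matrix(np.column_stack([c.apply([0,1,0]),c.apply([1,0,0]),[0,0,-1]]))
def report(target=None):
    o,p,r=state()
    print('t',round(o['clock'],2),'tcp',p.round(4),'local',loc(p).round(4),'F',np.round(o['contact_force'],1),'w',round(o['gripper_width'],4),'q',o['q'].round(2))
    print('rot needed (units)',((r.inv()*want()).as_rotvec(degrees=True)/5).round(2))
    if target is not None:
        print('dp units',(r.inv().apply(W(CP,target)-p)/.03).round(2))
E
python3 -c "
from go import *
report([-.012,.12,.30])"
```

```text
t 2.15 tcp [ 0.22   -0.5847  0.3122] local [-0.1952 -0.4004  0.3122] F [ 1.2 -0.1  0.2] w 0.0003 q [-1.34  0.18  1.41  0.    1.56 -1.88]
rot needed (units) [-0.01 -0.01 -9.04]
dp units [16.55 -8.01  0.42]
```

Call:
play_rows(
  dp=[
    [0.97, -0.47, 0],
    [0.97, -0.47, 0],
    [0.97, -0.47, 0],
    [0.97, -0.47, 0],
    [0.97, -0.47, 0],
    [0.97, -0.47, 0],
    [0.97, -0.47, 0],
    [0.97, -0.47, 0],
    [0.97, -0.47, 0],
    [0.97, -0.47, 0],
    [0.97, -0.47, 0],
    [0.97, -0.47, 0],
    [0.97, -0.47, 0],
    [0.97, -0.47, 0],
    [0.97, -0.47, 0],
    [0.97, -0.47, 0],
    [0.97, -0.47, 0],
  ],
  delta_rot=[
    [0, 0, 0],
    [0, 0, 0],
    [0, 0, 0],
    [0, 0, 0],
    [0, 0, 0],
    [0, 0, 0],
    [0, 0, 0],
    [0, 0, 0],
    [0, 0, 0],
    [0, 0, 0],
    [0, 0, 0],
    [0, 0, 0],
    [0, 0, 0],
    [0, 0, 0],
    [0, 0, 0],
    [0, 0, 0],
    [0, 0, 0],
  ],
  jaw=[-1, -1, -1, -1, -1, -1, -1, -1, -1, -1, -1, -1, -1, -1, -1, -1, -1],
)

```text
clock: 3.85
eef_pos: [0.5242, -0.1254, 0.3123]
ee_rot: [0.965, 0.264, -0.0, -0.0]
contact_force: [0.2, 0.2, -0.3]
gripper_width: 0.0002
```

Call:
play_rows(
  dp=[
    [0, 0, 0],
    [0, 0, 0],
    [0, 0, 0],
    [0, 0, 0],
    [0, 0, 0],
    [0, 0, 0],
    [0, 0, 0],
    [0, 0, 0],
    [0, 0, 0],
    [0, 0, 0],
  ],
  delta_rot=[
    [0, 0, -1],
    [0, 0, -1],
    [0, 0, -1],
    [0, 0, -1],
    [0, 0, -1],
    [0, 0, -1],
    [0, 0, -1],
    [0, 0, -1],
    [0, 0, -1],
    [0, 0, 0],
  ],
  jaw=[-1, -1, -1, -1, -1, -1, -1, -1, -1, -1],
)

```text
clock: 4.85
eef_pos: [0.5236, -0.1267, 0.3122]
ee_rot: [0.79, 0.613, -0.0, -0.0]
contact_force: [-0.0, -0.2, -0.3]
gripper_width: 0.0
```

```bash
python3 - <<'E'
from go import *
report([-.012,.115,.19])
from workcell import vision
f=vision.grab_frame('wrist'); cv2.imwrite('pics/w1.png',f['pixels'][:,:,::-1])
f=vision.grab_frame('side'); cv2.imwrite('pics/s1.png',f['pixels'][:,:,::-1])
E
```

```text
t 4.85 tcp [ 0.5236 -0.1267  0.3122] local [-0.0111  0.1173  0.3122] F [-0.  -0.2 -0.3] w 0.0 q [-0.38 -0.03  1.63  0.    1.54 -1.7 ]
rot needed (units) [-0.01 -0.   -0.08]
dp units [-0.08 -0.03  4.07]
```

View pics/w1.png

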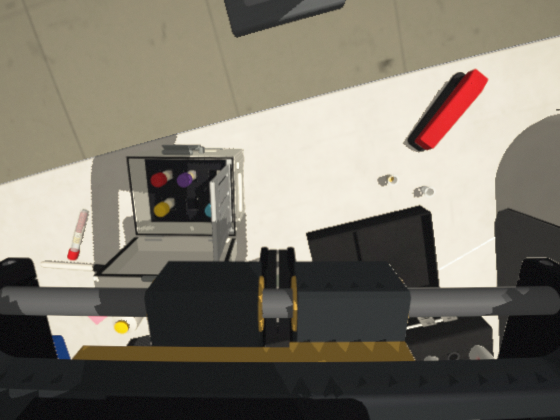

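View pics/s1.png

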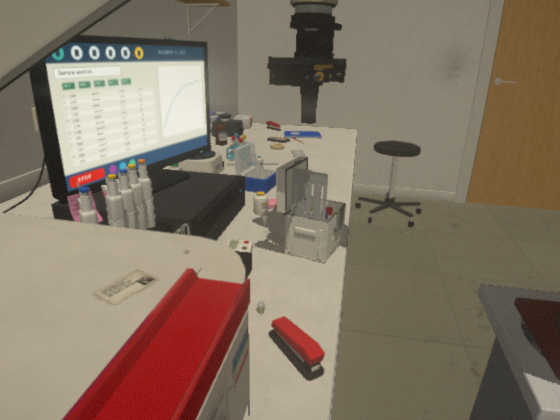

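```bash
cat >> go.py <<'E'
def wproj(P,o=None):
    from workcell import vision
    f=vision.grab_frame('wrist') if o is None else o
    _,p,r=state(); T=f['T_tool_cam']
    t=r.inv().apply(W(CP,P)-p); c=(t-T[:3,3])@T[:3,:3]*[1,-1,-1]
    return cv2.projectPoints(c,np.zeros(3),np.zeros(3),f['mtx'],f['distortion'])[0][:,0],f
E
python3 - <<'E'
from go import *
P=np.array([(-.05,-.064,.1),(-.05,.064,.1),(.05,-.064,.1),(.05,.064,.1),ret(1.636,.106,-.04),ret(1.636,.106,.04),lid(1.61,.1,-.064,0),lid(1.61,.1,.064,0)])
uv,f=wproj(P);im=f['pixels'][:,:,::-1].copy()
im=cv2.resize(im,None,fx=4,fy=4,interpolation=cv2.INTER_CUBIC)
for u in uv: cv2.circle(im,tuple(int(v*4) for v in u),6,(0,0,255),1)
cv2.imwrite('pics/w2.png',im[520:1120,350:1150])
E
```

```text
(no output)
```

View pics/w2.png

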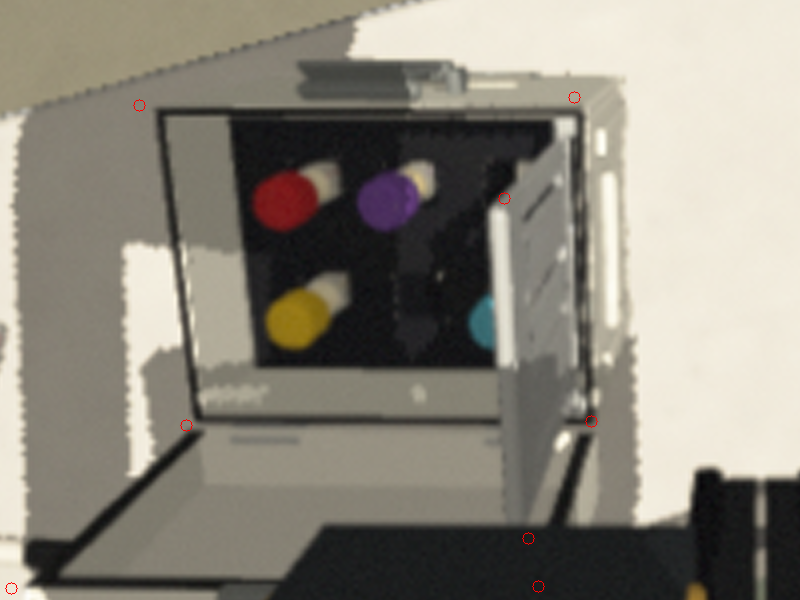

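Call:
play_rows(
  dp=[
    [0, 0, 0.8],
    [0, 0, 0.8],
    [0, 0, 0.8],
    [0, 0, 0.8],
    [0, 0, 0.8],
    [0, 0, 0],
    [-0.3, 0, 0],
    [-0.3, 0, 0],
    [-0.3, 0, 0],
    [0, 0, 0],
  ],
  delta_rot=[
    [0, 0, 0],
    [0, 0, 0],
    [0, 0, 0],
    [0, 0, 0],
    [0, 0, 0],
    [0, 0, 0],
    [0, 0, 0],
    [0, 0, 0],
    [0, 0, 0],
    [0, 0, 0],
  ],
  jaw=[-1, -1, -1, -1, -1, -1, -1, -1, -1, -1],
)

```text
clock: 6.0
eef_pos: [0.5173, -0.1547, 0.1939]
ee_rot: [0.791, 0.612, 0.0, 0.001]
contact_force: [-0.5, 0.1, 0.2]
gripper_width: 0.0002
```

```bash
python3 - <<'E'
from go import *
report()
# corner trajectory
for a in np.arange(1.6,-.01,-.1):
    q=ret(a,.095,-.012,.00125); print(round(a,2),'tcp y z',round(q[1]+.015,4),round(q[2],4))
from workcell import vision
f=vision.grab_frame('side'); cv2.imwrite('pics/s2.png',cv2.resize(f['pixels'][120:270,220:380,::-1],None,fx=4,fy=4))
f=vision.grab_frame('wrist'); cv2.imwrite('pics/w3.png',f['pixels'][:,:,::-1])
E
```

```text
t 6.0 tcp [ 0.5173 -0.1547  0.1939] local [-0.0103  0.0886  0.1939] F [-0.5  0.1  0.2] w 0.0002 q [-0.44  0.04  1.78 -0.    1.32 -1.75]
rot needed (units) [ 0.03  0.01 -0.11]
1.6 tcp y z 0.075 0.1927
1.5 tcp y z 0.0655 0.1927
1.4 tcp y z 0.0561 0.1916
1.3 tcp y z 0.0468 0.1897
1.2 tcp y z 0.0377 0.1868
1.1 tcp y z 0.029 0.183
1.0 tcp y z 0.0207 0.1784
0.9 tcp y z 0.0129 0.173
0.8 tcp y z 0.0057 0.1668
0.7 tcp y z -0.0009 0.16
0.6 tcp y z -0.0067 0.1525
0.5 tcp y z -0.0118 0.1444
0.4 tcp y z -0.016 0.1359
0.3 tcp y z -0.0194 0.1271
0.2 tcp y z -0.0219 0.1179
0.1 tcp y z -0.0234 0.1085
-0.0 tcp y z -0.024 0.099
```

View pics/s2.png

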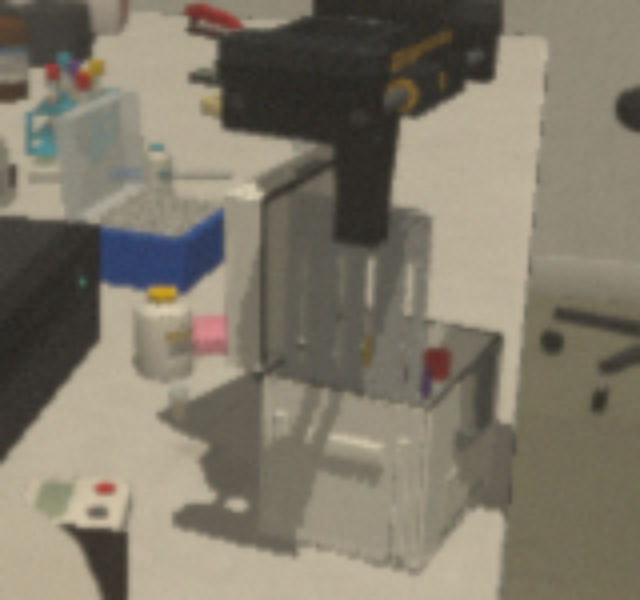

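View pics/w3.png

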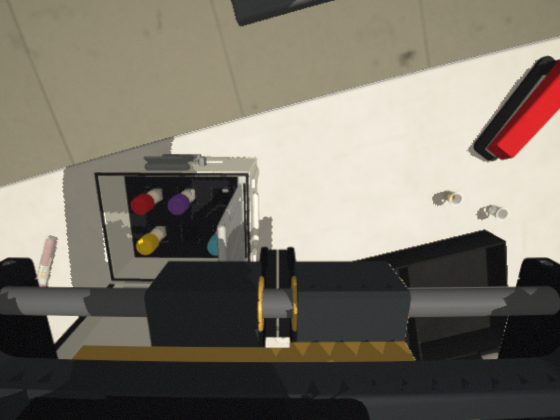

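Call:
play_rows(
  dp=[
    [-0.23, -0.15, 0.02],
    [-0.23, -0.15, 0.02],
    [-0.32, 0, 0],
    [-0.31, 0, 0.04],
    [-0.31, 0, 0.06],
    [-0.3, 0, 0.1],
    [-0.29, 0, 0.13],
    [-0.28, 0, 0.15],
    [-0.26, 0, 0.18],
    [-0.24, 0, 0.21],
    [-0.22, 0, 0.23],
    [0, 0, 0],
  ],
  delta_rot=[
    [0, 0, 0],
    [0, 0, 0],
    [0, 0, 0],
    [0, 0, 0],
    [0, 0, 0],
    [0, 0, 0],
    [0, 0, 0],
    [0, 0, 0],
    [0, 0, 0],
    [0, 0, 0],
    [0, 0, 0],
    [0, 0, 0],
  ],
  jaw=[-1, -1, -1, -1, -1, -1, -1, -1, -1, -1, -1, -1],
)

```text
clock: 7.3
eef_pos: [0.485, -0.2379, 0.1567]
ee_rot: [0.79, 0.613, -0.0, -0.001]
contact_force: [-0.4, 0.0, 0.4]
gripper_width: 0.0007
```

```bash
python3 - <<'E'
from go import *
report([-.02,-.0009,.16])
from workcell import vision
f=vision.grab_frame('side'); cv2.imwrite('pics/s3.png',cv2.resize(f['pixels'][120:270,220:380,::-1],None,fx=4,fy=4))
f=vision.grab_frame('wrist'); cv2.imwrite('pics/w4.png',f['pixels'][:,:,::-1])
E
```

```text
t 7.3 tcp [ 0.485  -0.2379  0.1567] local [-2.170e-02  1.000e-04  1.567e-01] F [-0.4  0.   0.4] w 0.0007 q [-0.6   0.08  1.81 -0.    1.25 -1.92]
rot needed (units) [-0.03 -0.01 -0.1 ]
dp units [-0.03  0.06 -0.11]
```

View pics/s3.png

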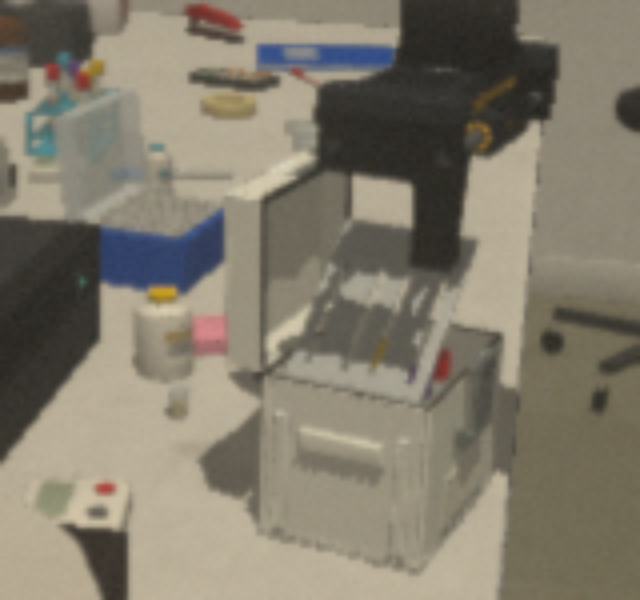

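View pics/w4.png

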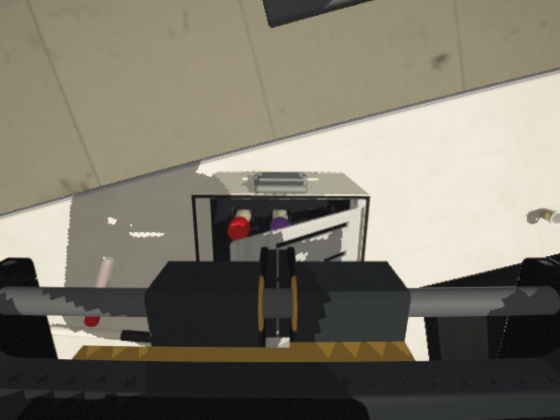

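Call:
play_rows(
  dp=[
    [-0.17, 0, 0.2],
    [-0.17, 0, 0.25],
    [-0.14, 0, 0.28],
    [-0.11, 0, 0.29],
    [-0.08, 0, 0.3],
    [-0.05, 0, 0.25],
    [0, 0, 0.1],
    [0, 0, 0],
  ],
  delta_rot=[
    [0, 0, 0],
    [0, 0, 0],
    [0, 0, 0],
    [0, 0, 0],
    [0, 0, 0],
    [0, 0, 0],
    [0, 0, 0],
    [0, 0, 0],
  ],
  jaw=[-1, -1, -1, -1, -1, -1, -1, -1],
)

```text
clock: 8.2
eef_pos: [0.4802, -0.2581, 0.1074]
ee_rot: [0.79, 0.613, -0.0, -0.001]
contact_force: [-0.5, 0.7, -0.0]
gripper_width: 0.0005
```

Call:
play_rows(
  dp=[
    [0, 0, 0.05],
    [0, 0, 0.05],
    [0, 0, 0],
  ],
  delta_rot=[
    [0, 0, 0],
    [0, 0, 0],
    [0, 0, 0],
  ],
  jaw=[-1, -1, -1],
)

```text
clock: 8.5
eef_pos: [0.4808, -0.2585, 0.1054]
ee_rot: [0.79, 0.613, 0.0, 0.0]
contact_force: [0.3, -0.7, 0.6]
gripper_width: 0.0003
```

Call:
play_rows(
  dp=[
    [0, 0, 0.07],
    [0, 0, 0.07],
    [0, 0, 0.03],
    [0, 0, 0],
  ],
  delta_rot=[
    [0, 0, 0],
    [0, 0, 0],
    [0, 0, 0],
    [0, 0, 0],
  ],
  jaw=[-1, -1, -1, -1],
)

```text
clock: 8.9
eef_pos: [0.4805, -0.2584, 0.0999]
ee_rot: [0.79, 0.613, -0.0, -0.0]
contact_force: [-0.6, -0.4, 0.2]
gripper_width: 0.0005
```

Call:
play_rows(
  dp=[
    [0, 0, 0.03],
    [0, 0, 0],
  ],
  delta_rot=[
    [0, 0, 0],
    [0, 0, 0],
  ],
  jaw=[-1, -1],
)

```text
clock: 9.1
eef_pos: [0.4807, -0.2585, 0.0994]
ee_rot: [0.79, 0.613, -0.0, -0.0]
contact_force: [-0.7, 0.9, 1.5]
gripper_width: 0.0003
```

Push 1 mm at a time until a clear reaction appears.

Call:
play_rows(
  dp=[
    [0, 0, 0.03],
    [0, 0, 0],
  ],
  delta_rot=[
    [0, 0, 0],
    [0, 0, 0],
  ],
  jaw=[-1, -1],
)

```text
clock: 9.3
eef_pos: [0.4808, -0.2585, 0.0992]
ee_rot: [0.79, 0.613, -0.0, 0.0]
contact_force: [-2.6, 1.4, 6.8]
gripper_width: 0.0003
```

Call:
play_rows(
  dp=[
    [0, 0, 0.02],
    [0, 0, 0],
  ],
  delta_rot=[
    [0, 0, 0],
    [0, 0, 0],
  ],
  jaw=[-1, -1],
)

```text
clock: 9.5
eef_pos: [0.4808, -0.2586, 0.0991]
ee_rot: [0.79, 0.613, 0.0, 0.0]
contact_force: [-3.7, 3.3, 8.9]
gripper_width: 0.0004
```

```bash
python3 - <<'E'
from go import *
report()
from workcell import vision
f=vision.grab_frame('side'); cv2.imwrite('pics/s4.png',cv2.resize(f['pixels'][120:270,220:380,::-1],None,fx=4,fy=4))
E
```

```text
t 9.5 tcp [ 0.4808 -0.2586  0.0991] local [-0.0207 -0.021   0.0991] F [-3.7  3.3  8.9] w 0.0004 q [-0.64  0.16  1.84 -0.    1.14 -1.96]
rot needed (units) [ 0.    0.   -0.08]
```

View pics/s4.png

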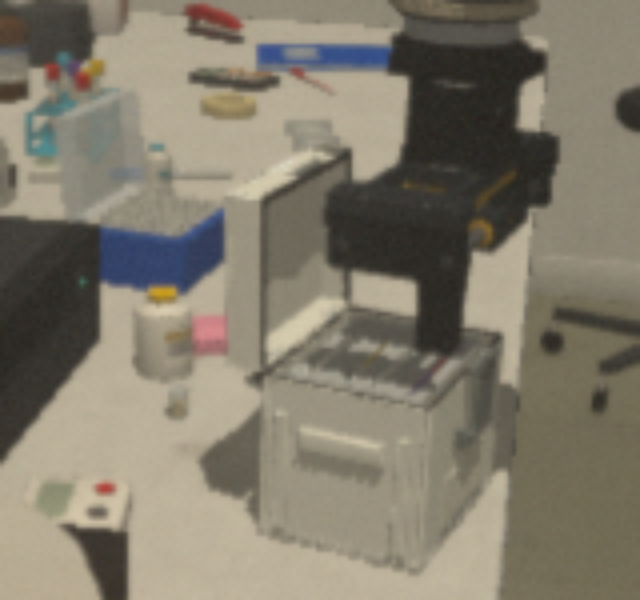

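Call:
play_rows(
  dp=[
    [0, 0, -0.5],
    [0, 0, -1],
    [0, 0, -1],
    [0, 0, -1],
    [0, 0, -1],
    [0, 0, -1],
    [0, 0, 0],
    [0.1, 0.65, 0],
    [0.1, 0.65, 0],
    [0.1, 0.65, 0],
    [0.1, 0.65, 0],
    [0.1, 0.65, 0],
    [0.1, 0.65, 0],
    [0.1, 0.65, 0],
    [0, 0, 0],
    [0, 0, 0],
  ],
  delta_rot=[
    [0, 0, 0],
    [0, 0, 0],
    [0, 0, 0],
    [0, 0, 0],
    [0, 0, 0],
    [0, 0, 0],
    [0, 0, 0],
    [0, 0, 0],
    [0, 0, 0],
    [0, 0, 0],
    [0, 0, 0],
    [0, 0, 0],
    [0, 0, 0],
    [0, 0, 0],
    [0, 0, 0],
    [0, 0, 0],
  ],
  jaw=[-1, -1, -1, -1, -1, -1, -1, -1, -1, -1, -1, -1, -1, -1, -1, -1],
)

```text
clock: 11.15
eef_pos: [0.6176, -0.2718, 0.2618]
ee_rot: [0.79, 0.613, -0.0, -0.001]
contact_force: [-1.1, 0.2, 0.0]
gripper_width: 0.0007
```

```bash
python3 - <<'E'
from go import *
report([.115,0,.185])
from workcell import vision
f=vision.grab_frame('side'); cv2.imwrite('pics/s5.png',cv2.resize(f['pixels'][120:270,220:380,::-1],None,fx=4,fy=4))
f=vision.grab_frame('wrist'); cv2.imwrite('pics/w5.png',f['pixels'][:,:,::-1])
E
```

```text
t 11.15 tcp [ 0.6176 -0.2718  0.2618] local [ 0.1152 -0.0009  0.2618] F [-1.1  0.2  0. ] w 0.0007 q [-0.53  0.32  1.33 -0.    1.49 -1.85]
rot needed (units) [-0.02 -0.   -0.08]
dp units [ 0.03 -0.    2.56]
```

View pics/s5.png

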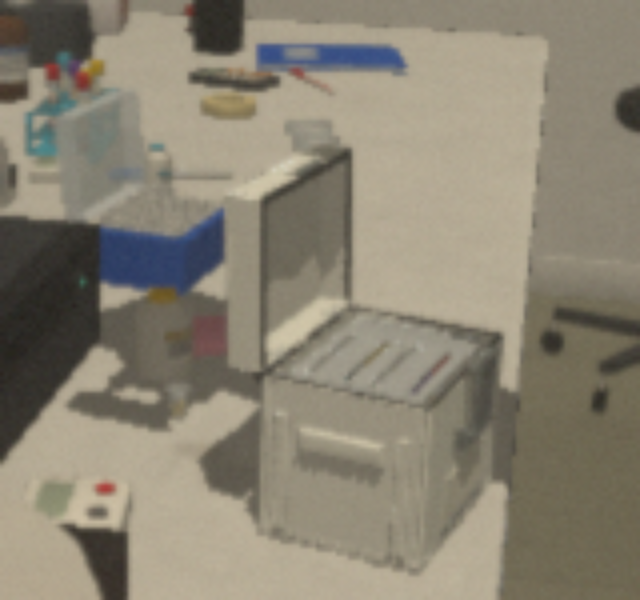

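View pics/w5.png

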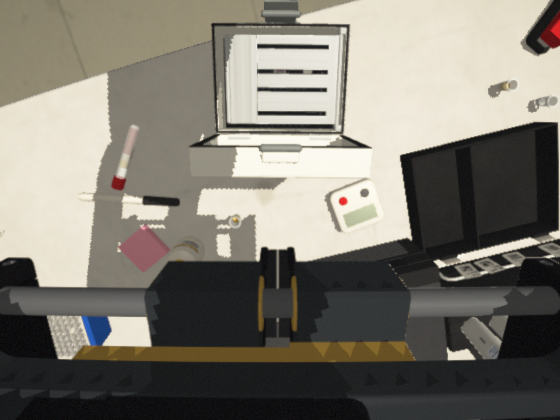

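```bash
python3 - <<'E'
from go import *
pr=None
for a in np.arange(1.6,-.01,-.1):
    q=lid(a,.093,0,.022); q=np.array([q[0]+.0105,q[2]])
    print(round(a,2),'x z',q.round(4), None if pr is None else ((q-pr)/.03).round(2)); pr=q
E
```

```text
1.6 x z [0.0852 0.1933] None
1.5 x z [0.0759 0.1953] [-0.31  0.07]
1.4 x z [0.0664 0.1964] [-0.32  0.04]
1.3 x z [0.0568 0.1965] [-0.32  0.  ]
1.2 x z [0.0473 0.1957] [-0.32 -0.03]
1.1 x z [0.0379 0.1939] [-0.31 -0.06]
1.0 x z [0.0288 0.1911] [-0.31 -0.09]
0.9 x z [0.0199 0.1875] [-0.29 -0.12]
0.8 x z [0.0115 0.183 ] [-0.28 -0.15]
0.7 x z [0.0035 0.1777] [-0.26 -0.18]
0.6 x z [-0.0038  0.1717] [-0.25 -0.2 ]
0.5 x z [-0.0106  0.1649] [-0.22 -0.23]
0.4 x z [-0.0166  0.1575] [-0.2  -0.25]
0.3 x z [-0.0218  0.1495] [-0.18 -0.27]
0.2 x z [-0.0263  0.141 ] [-0.15 -0.28]
0.1 x z [-0.0298  0.1322] [-0.12 -0.3 ]
-0.0 x z [-0.0325  0.123 ] [-0.09 -0.31]
```

Call:
play_rows(
  dp=[
    [0, 0, 0.5],
    [0, 0, 0.7],
    [0, 0, 0.7],
    [0, 0, 0.4],
    [0, 0, 0],
    [0, -0.3, 0],
    [0, -0.3, 0],
    [0, 0, 0],
  ],
  delta_rot=[
    [0, 0, 0],
    [0, 0, 0],
    [0, 0, 0],
    [0, 0, 0],
    [0, 0, 0],
    [0, 0, 0],
    [0, 0, 0],
    [0, 0, 0],
  ],
  jaw=[-1, -1, -1, -1, -1, -1, -1, -1],
)

```text
clock: 12.05
eef_pos: [0.6001, -0.2676, 0.1952]
ee_rot: [0.79, 0.613, 0.0, 0.001]
contact_force: [1.0, -0.6, 0.2]
gripper_width: 0.0005
```

Call:
play_rows(
  dp=[
    [0, -0.2, 0.12],
    [0, -0.2, 0.02],
    [0, -0.31, -0.07],
    [0, -0.32, -0.04],
    [0, -0.32, 0],
    [0, -0.32, 0.03],
    [0, -0.31, 0.06],
    [0, -0.31, 0.09],
    [0, -0.29, 0.12],
    [0, -0.28, 0.15],
    [0, 0, 0],
  ],
  delta_rot=[
    [0, 0, 0],
    [0, 0, 0],
    [0, 0, 0],
    [0, 0, 0],
    [0, 0, 0],
    [0, 0, 0],
    [0, 0, 0],
    [0, 0, 0],
    [0, 0, 0],
    [0, 0, 0],
    [0, 0, 0],
  ],
  jaw=[-1, -1, -1, -1, -1, -1, -1, -1, -1, -1, -1],
)

```text
clock: 13.15
eef_pos: [0.5159, -0.2457, 0.1783]
ee_rot: [0.79, 0.613, -0.001, -0.001]
contact_force: [-0.6, -0.3, -0.5]
gripper_width: 0.0007
```

```bash
python3 - <<'E'
from go import *
report([.0115,0,.183])
from workcell import vision
f=vision.grab_frame('side'); cv2.imwrite('pics/s6.png',cv2.resize(f['pixels'][120:270,220:380,::-1],None,fx=4,fy=4))
f=vision.grab_frame('wrist'); cv2.imwrite('pics/w6.png',f['pixels'][:,:,::-1])
E
```

```text
t 13.15 tcp [ 0.5159 -0.2457  0.1783] local [ 1.020e-02 -1.000e-04  1.783e-01] F [-0.6 -0.3 -0.5] w 0.0007 q [-0.58  0.13  1.71 -0.    1.3  -1.9 ]
rot needed (units) [-0.03 -0.   -0.09]
dp units [ 0.    0.04 -0.16]
```

View pics/s6.png

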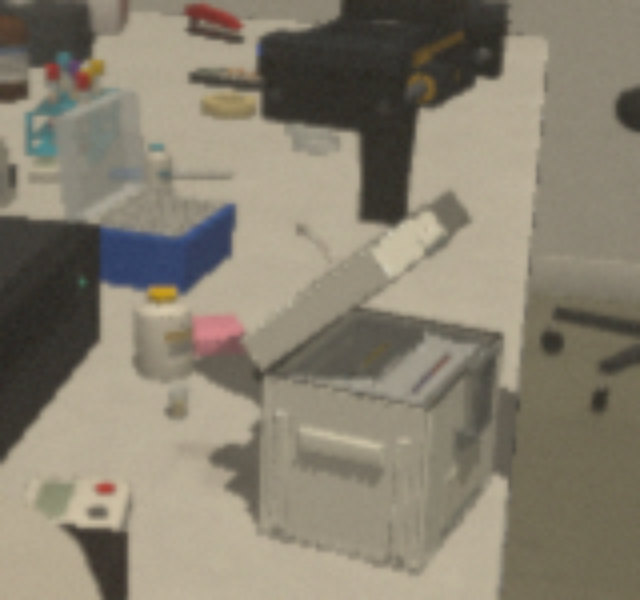

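View pics/w6.png

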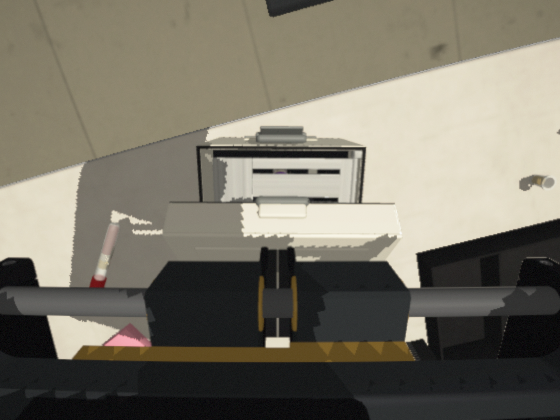

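Call:
play_rows(
  dp=[
    [0, -0.3, 0.08],
    [0, -0.27, 0.18],
    [0, -0.24, 0.22],
    [0, -0.22, 0.24],
    [0, -0.2, 0.26],
    [0, -0.17, 0.27],
    [0, -0.12, 0.25],
    [0, 0, 0],
  ],
  delta_rot=[
    [0, 0, 0],
    [0, 0, 0],
    [0, 0, 0],
    [0, 0, 0],
    [0, 0, 0],
    [0, 0, 0],
    [0, 0, 0],
    [0, 0, 0],
  ],
  jaw=[-1, -1, -1, -1, -1, -1, -1, -1],
)

```text
clock: 14.05
eef_pos: [0.4722, -0.2343, 0.1328]
ee_rot: [0.79, 0.613, -0.0, -0.001]
contact_force: [0.6, -0.7, -0.3]
gripper_width: 0.0008
```

```bash
python3 - <<'E'
from go import *
report([-.037,0,.123])
from workcell import vision
f=vision.grab_frame('side'); cv2.imwrite('pics/s7.png',cv2.resize(f['pixels'][120:270,220:380,::-1],None,fx=4,fy=4))
E
```

```text
t 14.05 tcp [ 0.4722 -0.2343  0.1328] local [-0.035   0.0004  0.1328] F [ 0.6 -0.7 -0.3] w 0.0008 q [-0.61  0.07  1.87 -0.    1.2  -1.93]
rot needed (units) [-0.03 -0.01 -0.09]
dp units [-0.02 -0.07  0.33]
```

View pics/s7.png

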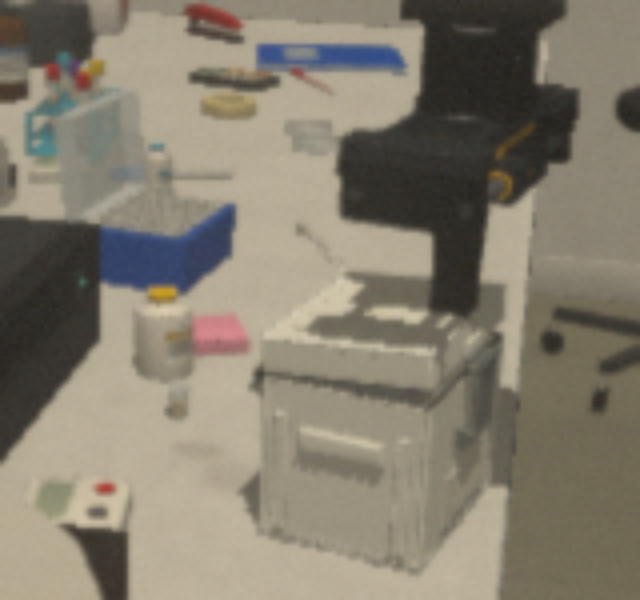

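Finger is near the front edge at angle ≈0.1. Press down slowly.

Call:
play_rows(
  dp=[
    [0, 0, 0.06],
    [0, 0, 0.06],
    [0, 0, 0.06],
    [0, 0, 0],
  ],
  delta_rot=[
    [0, 0, 0],
    [0, 0, 0],
    [0, 0, 0],
    [0, 0, 0],
  ],
  jaw=[-1, -1, -1, -1],
)

```text
clock: 14.5
eef_pos: [0.4733, -0.2351, 0.13]
ee_rot: [0.79, 0.613, -0.0, -0.0]
contact_force: [-4.2, 1.0, 7.1]
gripper_width: 0.0004
```

Call:
play_rows(
  dp=[
    [0, 0, 0.05],
    [0, 0, 0.05],
    [0, 0, 0],
  ],
  delta_rot=[
    [0, 0, 0],
    [0, 0, 0],
    [0, 0, 0],
  ],
  jaw=[-1, -1, -1],
)

```text
clock: 14.8
eef_pos: [0.4733, -0.2351, 0.1264]
ee_rot: [0.79, 0.613, -0.0, 0.0]
contact_force: [-2.3, 0.9, 2.7]
gripper_width: 0.0005
```

Call:
play_rows(
  dp=[
    [0, 0, 0.05],
    [0, 0, 0.05],
    [0, 0, 0],
  ],
  delta_rot=[
    [0, 0, 0],
    [0, 0, 0],
    [0, 0, 0],
  ],
  jaw=[-1, -1, -1],
)

```text
clock: 15.1
eef_pos: [0.4737, -0.235, 0.1233]
ee_rot: [0.79, 0.613, 0.0, 0.0]
contact_force: [-1.9, 0.3, 4.7]
gripper_width: 0.0
```

Call:
play_rows(
  dp=[
    [0, 0, 0.03],
    [0, 0, 0.03],
    [0, 0, 0],
  ],
  delta_rot=[
    [0, 0, 0],
    [0, 0, 0],
    [0, 0, 0],
  ],
  jaw=[-1, -1, -1],
)

```text
clock: 15.4
eef_pos: [0.4737, -0.2351, 0.123]
ee_rot: [0.79, 0.613, 0.0, 0.0]
contact_force: [-5.6, 3.4, 15.1]
gripper_width: 0.0003
```

Call:
play_rows(
  dp=[
    [0, 0, 0.03],
    [0, 0, 0],
    [0, 0, 0],
  ],
  delta_rot=[
    [0, 0, 0],
    [0, 0, 0],
    [0, 0, 0],
  ],
  jaw=[-1, -1, -1],
)

```text
clock: 15.7
eef_pos: [0.4737, -0.2351, 0.1229]
ee_rot: [0.79, 0.613, -0.0, 0.0]
contact_force: [-8.3, 4.7, 19.7]
gripper_width: 0.0001
```

Call:
play_rows(
  dp=[
    [0, 0, -0.3],
    [0, 0, -0.5],
    [0, 0, -1],
    [0, 0, -1],
    [0, 0, -1],
    [0, -0.5, -1],
    [0, -1, 0],
    [0, -1, 0],
    [0, 0, 0],
    [0, 0, 0],
  ],
  delta_rot=[
    [0, 0, 0],
    [0, 0, 0],
    [0, 0, 0],
    [0, 0, 0],
    [0, 0, 0],
    [0, 0, 0],
    [0, 0, 0],
    [0, 0, 0],
    [0, 0, 0],
    [0, 0, 0],
  ],
  jaw=[-1, -1, -1, -1, -1, -1, -1, -1, -1, -1],
)

```text
clock: 16.7
eef_pos: [0.4009, -0.2165, 0.2649]
ee_rot: [0.79, 0.613, 0.0, 0.001]
contact_force: [-0.2, -0.2, -0.1]
gripper_width: 0.0001
```

```bash
python3 - <<'E'
from go import *
report()
from workcell import vision
f=vision.grab_frame('side'); cv2.imwrite('pics/s8.png',cv2.resize(f['pixels'][180:270,260:370,::-1],None,fx=6,fy=6,interpolation=cv2.INTER_CUBIC))
for a in (0,.05,.1): print(a,[proj('side',W(CP,lid(a,.1,y,.022)))[0].round(1).tolist() for y in (.064,-.064)],((proj('side',W(CP,lid(a,.1,.064,.022)))[0]-[260,180])*6).round())
f=vision.grab_frame('top'); cv2.imwrite('pics/t8.png',cv2.resize(f['pixels'][130:280,225:425,::-1],None,fx=4,fy=4))
E
```

```text
t 16.7 tcp [ 0.4009 -0.2165  0.2649] local [-0.1084  0.0006  0.2649] F [-0.2 -0.2 -0.1] w 0.0001 q [-0.67 -0.23  1.89  0.    1.47 -1.99]
rot needed (units) [ 0.02  0.01 -0.09]
0 [[329.6, 211.7], [346.8, 193.6]] [418. 190.]
0.05 [[329.2, 209.4], [346.4, 191.6]] [415. 176.]
0.1 [[328.7, 207.1], [346.0, 189.5]] [412. 162.]
```

View pics/s8.png

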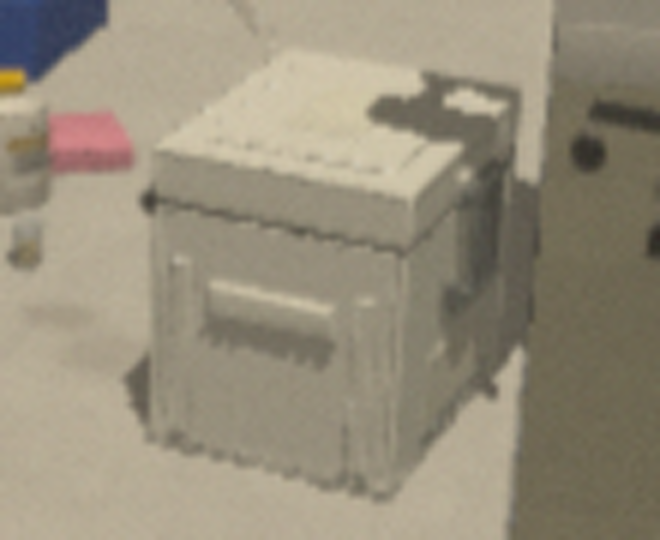

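View pics/t8.png

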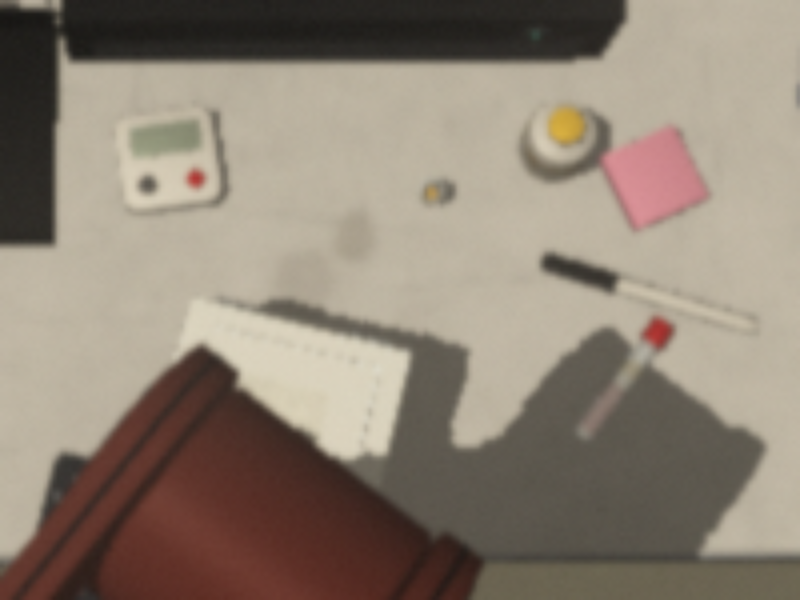

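```bash
python3 - <<'E'
from workcell import vision
import cv2
f=vision.grab_frame('wrist'); cv2.imwrite('pics/w8.png',f['pixels'][:,:,::-1])
E
```

```text
(no output)
```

View pics/w8.png

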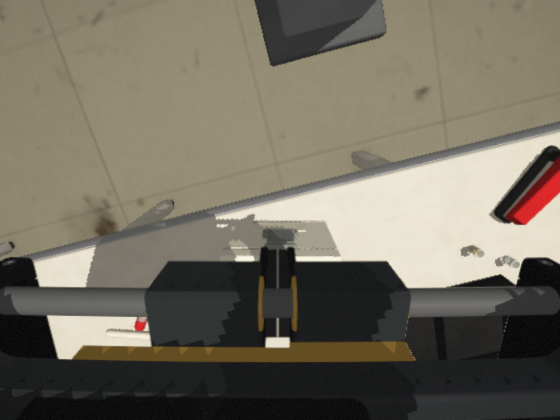

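Call:
play_rows(
  dp=[
    [0, 1, 0],
    [0, 1, 0],
    [0, 1, 0],
    [0, 1, 0],
    [0, 1, 0],
    [0, 0, 0],
    [0, 0, 0],
  ],
  delta_rot=[
    [0, 0, 0],
    [0, 0, 0],
    [0, 0, 0],
    [0, 0, 0],
    [0, 0, 0],
    [0, 0, 0],
    [0, 0, 0],
  ],
  jaw=[-1, -1, -1, -1, -1, -1, -1],
)

```text
clock: 17.55
eef_pos: [0.5464, -0.2533, 0.2628]
ee_rot: [0.79, 0.613, -0.0, -0.001]
contact_force: [-0.0, 0.1, 0.2]
gripper_width: 0.0002
```

```bash
python3 - <<'E'
from go import *
report()
P=np.array([lid(0,.1,.064,.022),lid(0,.1,-.064,.022),(-.055,.015,.107),(-.055,-.015,.107)])
uv,f=wproj(P); print(uv.round(1).tolist())
cv2.imwrite('pics/w9.png',cv2.resize(f['pixels'][100:260,180:390,::-1],None,fx=3.7,fy=3.7,interpolation=cv2.INTER_CUBIC))
E
```

```text
t 17.55 tcp [ 0.5464 -0.2533  0.2628] local [ 4.160e-02 -1.000e-04  2.628e-01] F [-0.   0.1  0.2] w 0.0002 q [-0.57  0.14  1.54 -0.    1.46 -1.89]
rot needed (units) [-0.03 -0.01 -0.08]
[[347.8, 104.0], [205.7, 105.3], [292.6, 99.4], [260.8, 99.7]]
```

View pics/w9.png

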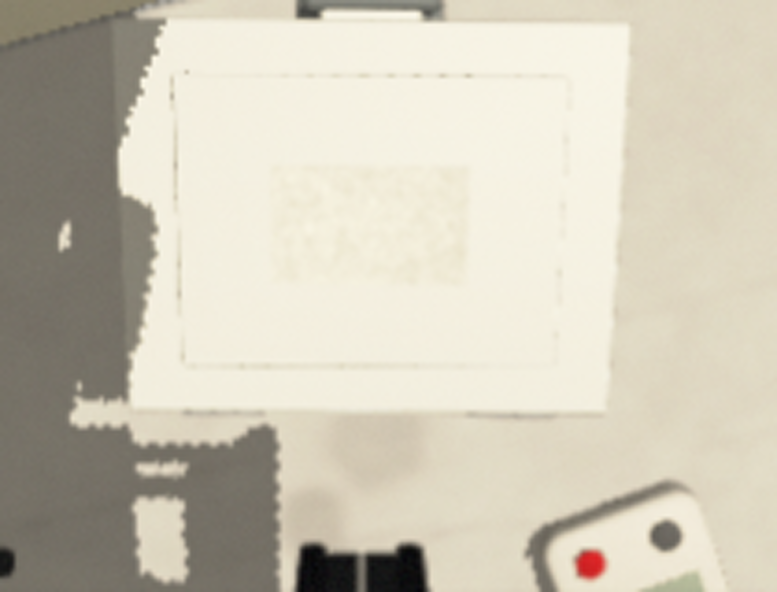

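```bash
python3 -c "
from workcell import job; print(job.hand_in())"
```

```text
the job is handed in; nothing more can be done
None
```

The carrier is closed and the job is handed in. I pushed the retainer flat first, then pushed the lid over from behind and pressed its front edge shut, all with the closed fingertips and no gripping. The last motion ended at 17.6 s, within the 48 s limit.

- **Retainer:** the fingertips met a firm stop at z = 99.1 mm with about 9 N. That matches the 99 mm given for the flat plate, and the side and wrist views showed it flat with the lid still standing open.
- **Lid:** while pressing, the upward reaction rose to about 7 N, dropped to about 3 N, then met a firm stop at z = 123 mm with about 20 N. The drop fits the catch snapping, and 123 mm is the given height for a shut lid. After I let go, the seam was even all round.
- **Surroundings:** the bystanders near the carrier looked unmoved in the last top view. The stapler and the other two sample cups were outside that crop, and I did not measure any of them. The wrist force read about zero with the arm clear.
- **What is less certain:** I saw the catch head over the lid's nose only in the wrist picture and did not measure its angle. My carrier position disagreed with one wrist view by about 3 to 4 mm, so I relied on contact force and height for the final presses.

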